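# Open up the canister bank on the dresser

## Task

Open the canister bank for the morning. First release its vacuum by pressing the plate hidden under the bank's front lip upward, fully home; then, with the puller hooked under its rim, pull every cap that is on the bank straight up and off, and stand the caps side by side, right way up, on the floor of the long wooden cap tray. Use only the puller on the caps, never the fingers, leave the other things alone, and finish by standing the puller upright on the middle of its grey felt mat.

Things in the scene. Friction and masses are not known exactly. Their poses are not given: they have to be found in the camera images.
- puller_grip (a point): Middle of the puller's handle, to grip: wooden post 24 x 24 mm from 27 mm below this point to 27 mm above it. Below the post a 10 mm thick arm (24 mm wide) runs back to a spine 54 to 62 mm behind (-x of) the handle's axis. z axis: up the handle; x axis: the way the prongs point. 98 mm above the puller's foot.
- puller_fork (a point): Fork of the puller (a steel C-shaped lifting fork, 260 g, standing on its fork): point straight below the handle, midway between the prongs, level with their upper face, 92 mm below puller_grip, same axes. Fork 6 mm thick, flat below; prongs 10 mm wide, 70 mm apart, 90 over all, from a cross bar 54 mm behind to tips 34 mm ahead of the point. Throat above it free for 55 mm.
- plate (a joint): Travel of the press plate under the bank's lip, m: 0 = out (down), 0.006 = fully pressed up. About 4 N of friction, no spring: it stays where it is pushed.
- plate_face (a point): Middle of the lower face of the unpressed press plate, 63 mm above the bench (this point does not move with it). Plate 30 (x) by 110 mm (y), faces down, under the bank's front lip, 26 mm in from the lip's edge. A black clip over the lip (120 mm wide, front 30 mm before this point, top 94 mm high) shows its place. x axis: into the bank. Free depth behind the point: 46 mm.
- bank: Canister bank, fixed: steel deck 170 mm deep (x), 330 wide (y), 15 thick, top 90 mm above the bench, overhanging the grey cabinet below by 72 mm at the front (-x): the lip. Origin on the bench below the deck's middle, x axis front to back. Three necks 62 mm in diameter, 27 tall, at x = 28 mm, y = -102, 0, 102 mm. Necks without a cap stay open.
- cap0_mid (a point): A cap (110 g): wooden disc 96 mm across, 8 mm thick plus 5 mm dome, on a rubber plug 50 mm across, 26 deep. Point on its axis at the disc's underside, 26 mm above the plug's flat foot; z axis up. On the bank this point is 117 mm above the bench, 27 mm of free height under the disc round the neck; held by spring grips: 7 to 12 N straight up over 10 mm, then it pops free. May be absent.
- cap1_mid (a point): A second such cap, may be absent.
- cap2_mid (a point): A third such cap, may be absent.
- captray_floor (a point): Cap tray: fixed low wooden tray 120 mm (x) by 380 mm (y), walls 4 mm thick, rim 12 mm above the bench. Point in the middle of its floor, 4 mm above the bench. x axis away from the robot, y along its length. A cap stands in it on its plug, its disc above the walls.
- mat_top (a point): Middle of the upper face of the grey felt mat, 130 x 130 x 4 mm, fixed: the puller's place.
- mug_mid (a point): Speckled grey stoneware mug, 82 mm diameter, 90 mm tall. A bystander: leave it where it is. Point at its centre.
- scoop_mid (a point): White plastic measuring scoop, bowl 48 mm diameter, 28 mm tall, handle 75 mm. A bystander: leave it where it is. Point at its centre.
- jug_mid (a point): White milk mug, 70 mm diameter, 80 mm tall. A bystander: leave it where it is. Point at its centre.
Not all that is in view belongs to the job. Leave any orange look-alike of the part that bears cap1_mid alone. What is shaped like the part that bears puller_grip but turquoise is not meant.

How it is judged:
By the outcome, as a careful person would: the job done as asked, in the order asked, and still so for the second after the job is handed in, with the robot touching nothing.
Of cap0, cap1, cap2 only 2 to 3 are there at a start; the rules pass over those that are not, and their reading is None.
At some moment in a run one of puller, cap0, cap1, cap2 may be knocked a few centimetres aside while the robot is not near it.
Once in a run the grip may slacken for a moment while it holds something.
It also fails if it takes over 210 s, if anything falls off the work surface, if the arm or the gripper's body presses on something with over 40 N, if the wrist force passes 120 N, or if a joint passes its speed limit or range.

## Robot

A 6-joint arm with a two-finger parallel gripper is mounted at the origin on the work surface. World frame = base frame: x ahead of the robot, y to its left, z up, the work surface at z = 0. Lengths are in m, angles in rad, forces in N, time in s.
With the tool pointing down it reaches from about 0.375 to 0.975 m from the base axis. Payload 3.8 kg.
Tool frame: the origin (TCP) lies on the centre line of the jaws, within the pads' length; the fingertips stand 8 mm ahead of it and the grasp point (between the pads) lies 11 mm behind it; x points along the fingers, y is the direction in which the jaws open and shut, and the axes are right-handed (so a half turn about x gives the same grasp; the last joint's range is limited). The gripper opens to 85 mm and grips with 20 to 120 N. Pads are 22 mm wide; open, the fingers measure 114 mm over their backs; the gripper's body (76 mm by 85 mm) begins 54 mm behind the grasp point. The pads swing forward as they close: fully open they stand 13 mm farther back than shut.
Start: joints at [-0.037, 0.264, 1.604, -0, 1.274, -0.037], TCP at [0.675, -0, 0.239] pointing down, gripper open.
Joint ranges: [-2.63, 2.63], [-0.94, 2.18], [0.31, 2.57], [-1.31, 4.45], [0, 2.66], [-2.55, 2.55]. Speed limits (rad/s): [2.57, 2.57, 3.14, 3.14, 3.14, 3.14].

## Interface

Orientations are given as a unit quaternion [x, y, z, w].
In Python, from cell import bot gives the robot as it stands. Calls block until the motion is done:
- bot.goto(position, orientation): joint-space move of the TCP to a pose.
- bot.line_to(position, speed=0.15, rot=None): straight line of the TCP; rot=None keeps the orientation; speed is the mean speed in m/s.
- bot.set_joints(angles): joint-space move.
- bot.ungrasp() and bot.close_gripper(): open the fingers fully, or close them until they stop; the grip force is fixed at half the most.
- bot.sleep(seconds).
- bot.inverse_kinematics(position, orientation): joint angles nearest the present ones, or None.
- bot.read_state(): the state.
- bot.capture(name): name is "scene" or "side" or "wrist"; returns (picture, depth): 384x512x3 uint8, blue, green, red; 384x512 float32, m along the optical axis (not along the pixel's ray), 0 where there is no reading.
- bot.get_calibration(name): a dict with "mtx" (3x3 intrinsics, pixels), "eye" and "orientation" of the camera in the world. Camera axes: x right, y up, looking along -z (the intrinsics and any distortion apply to the point x, -y, -z); pixel columns grow to the right and rows downward; lengths in m; the calibration is good to about 2 mm. A picture is of the moment at which its call begins: read the wrist's pose just before it. get_calibration takes no time and is no camera call; for the wrist camera it gives the pose at the moment of the call.
A pose or a line that the arm cannot do raises bot.MotionError and nothing moves.
- bot.finish_job(): hands the job in, once; it reports no verdict.
The state is a dict: "t": time; "joint_positions": joint angles; "qd": joint speeds; "joint_efforts": joint torques, N m; "position": TCP position; "orientation": TCP orientation; "ft_force": force on the tool from outside, world axes, zero at the start; "torque": the same for the moment, N m; "finger_gap": finger opening in m.
Only numpy, scipy, OpenCV 4.12 (cv2) and the standard library are available. Lean on these libraries where they do the work, as an engineer would, in place of code of your own. Each camera call takes 0.05 s, during which the arm holds its last target.

## Working session

There is one attempt and no reset: what is moved stays moved. The work goes in short steps, each a Python script; the robot and the scene stay as the last script left them, time stands still between calls to the robot, and variables do not carry over. Pictures are saved under pics/ and viewed, and the job is handed in when it is done.

```bash
ls; mkdir -p pics; cat > h.py <<'E'
import numpy as np, cv2
from cell import bot
from scipy.spatial.transform import Rotation as R
def snap(cam,name,crop=None,scale=1):
    c=bot.get_calibration(cam); im,d=bot.capture(cam)
    o=im if crop is None else im[crop[1]:crop[3],crop[0]:crop[2]]
    if scale!=1: o=cv2.resize(o,None,fx=scale,fy=scale,interpolation=cv2.INTER_CUBIC)
    cv2.imwrite(f'pics/{name}.png',o)
    np.savez(f'pics/{name}.npz',im=im,d=d,mtx=c['mtx'],eye=c['eye'],q=c['orientation'])
    return im,d,c
def ray(c,u,v):
    K=np.array(c['mtx']); p=np.stack([(np.asarray(u,float)-K[0,2])/K[0,0],-(np.asarray(v,float)-K[1,2])/K[1,1],-np.ones(np.shape(u))],-1)
    return np.array(c['eye']),R.from_quat(c['orientation']).apply(p)
def onplane(c,u,v,z):
    e,d=ray(c,u,v); return e+d*((z-e[2])/d[...,2])[...,None]
def cloud(c,d):
    v,u=np.mgrid[0:d.shape[0],0:d.shape[1]]
    e,r=ray(c,u.ravel(),v.ravel()); P=e+r*d.ravel()[:,None]; P[d.ravel()==0]=np.nan
    return P.reshape(d.shape+(3,))
def load(n):
    z=np.load(f'pics/{n}.npz'); return z['im'],z['d'],dict(mtx=z['mtx'],eye=z['eye'],orientation=z['q'])
E
python3 - <<'E'
from h import *
for cam in("scene","side","wrist"):
    im,d,c=snap(cam,cam+'0',scale=1.5); print(cam,c, (d>0).mean())
s=bot.read_state();print(s)
E
```

```text
pics
scene {'mtx': array([[363.31341071,   0.        , 255.3206081 ],
       [  0.        , 363.31341071, 189.94999943],
       [  0.        ,   0.        ,   1.        ]]), 'eye': array([0.98444812, 0.75655264, 1.02835457]), 'orientation': array([0.09918565, 0.35812594, 0.89748724, 0.23753877])} 0.9959615071614584
side {'mtx': array([[435.36904101,   0.        , 259.97926972],
       [  0.        , 435.36904101, 189.84494492],
       [  0.        ,   0.        ,   1.        ]]), 'eye': array([0.02834538, 1.00066931, 0.70621644]), 'orientation': array([-0.12302271,  0.49808697,  0.83454913, -0.20075492])} 0.9959767659505209
wrist {'mtx': array([[287.48322834,   0.        , 251.73319814],
       [  0.        , 287.48322834, 186.53740991],
       [  0.        ,   0.        ,   1.        ]]), 'eye': array([0.67509578, 0.08384113, 0.37255106]), 'orientation': array([-1.64320162e-01,  1.14426662e-03, -3.65668775e-05,  9.86406394e-01])} 0.9960123697916666
{'t': 0.15, 'joint_positions': array([-3.68965511e-02,  2.64585198e-01,  1.60510476e+00, -2.00019985e-05,
        1.27371506e+00, -3.68795053e-02]), 'qd': array([ 1.04587489e-03, -1.45523968e-03, -4.98184613e-03, -4.66494200e-04,
        1.14318468e-03,  9.85267897e-05]), 'joint_efforts': array([-4.44535381e-04, -5.15905774e+01, -3.67958951e+01, -2.06692371e-04,
        8.09489022e-03,  2.50629785e-05]), 'position': array([6.74420550e-01, 1.53667019e-05, 2.38220580e-01]), 'orientation': array([ 0.49956156,  0.50046189, -0.50044361,  0.49953211]), 'ft_force': array([0.40264929, 0.43602576, 1.05536056]), 'torque': array([0.02303774, 0.02299402, 0.03531072]), 'finger_gap': 0.08546750384831442}
```

View pics/scene0.png

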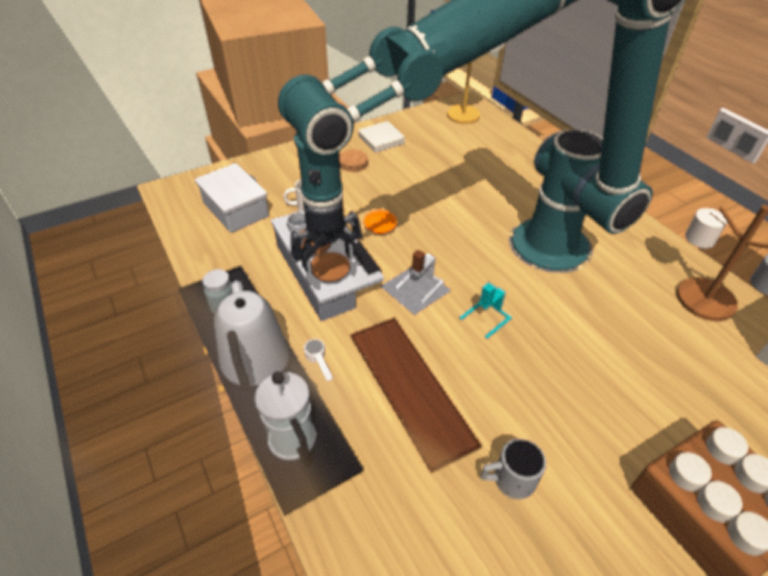

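View pics/side0.png

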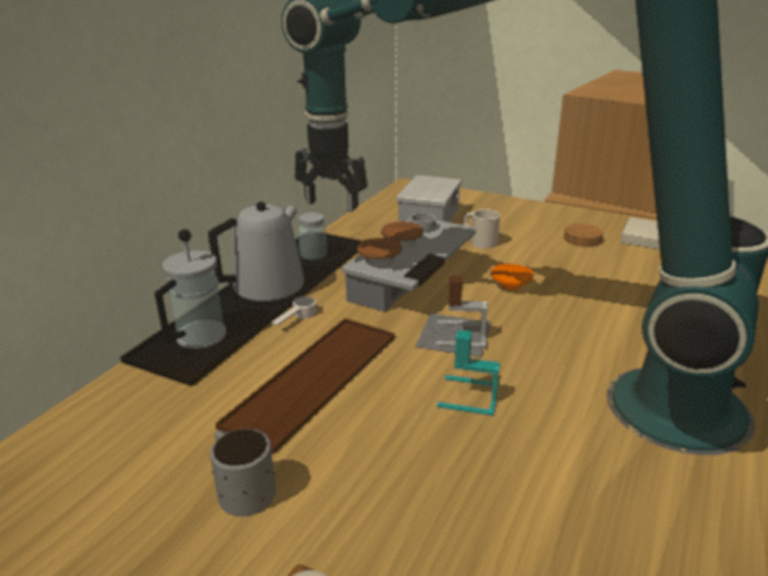

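View pics/wrist0.png

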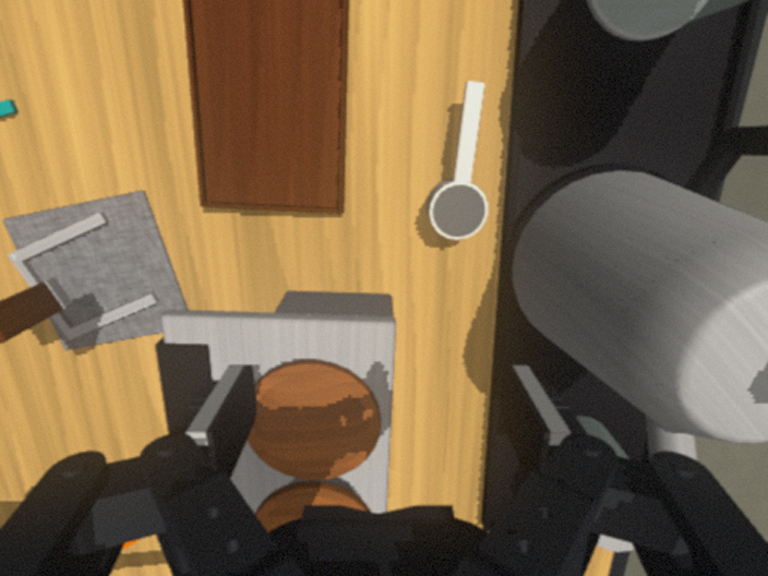

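The scene picture (at 1.5x) shows:
- **Bank:** around (330,265), with two brown caps. The third neck, at the -y end, looks open.
- **Puller:** brown handle at (418,262), on the grey mat. The turquoise look-alike is at (490,297).
- **Orange decoy cap:** (378,221). A loose wooden disc lies at (352,160).
- **Tray:** (415,392).

I'll raise the arm for a fuller view.

```bash
python3 - <<'E'
from h import *
q=bot.read_state()['orientation']
for p in ([0.60,-0.12,0.50],[0.6,-0.12,0.45],[0.55,-0.1,0.4]):
    try: bot.goto(p,q); print('ok',p); break
    except bot.MotionError as e: print(e)
for cam in("scene","side","wrist"):
    im,d,c=snap(cam,cam+'1',scale=1.5)
print(bot.read_state()['t'])
E
```

```text
ok [0.6, -0.12, 0.5]
1.4417
```

```bash
python3 - <<'E'
from h import *
for n in('scene1','side1','wrist1'):
    im,d,c=load(n);P=cloud(c,d)
    # height map classes
    z=P[...,2]; 
    print(n,'bench z med', np.nanmedian(z[(np.abs(z)<.02)]))
    m=(np.abs(z-0.090)<.004)&(P[...,0]>.4)&(P[...,0]<1)&(np.abs(P[...,1])<.4)
    k,l,st,ce=cv2.connectedComponentsWithStats(m.astype(np.uint8)); 
    for i in range(1,k):
        if st[i,4]>150: print(' deck',st[i],P[l==i].mean(0).round(4))
E
```

```text
scene1 bench z med 0.0021849249902654577
 deck [ 181  135   75   66 1232] [ 0.5971 -0.1864  0.0913]
side1 bench z med 5.6785790611080245e-05
 deck [ 228  146   89   45 1355] [ 0.5722 -0.1721  0.0903]
wrist1 bench z med 0.00022109288407134997
 deck [363  42  29  79 174] [ 0.8093 -0.0258  0.0901]
 deck [ 205   91   97  163 8218] [ 0.5814 -0.1996  0.0901]
 deck [252 221  24  19 336] [ 0.6217 -0.3171  0.0904]
```

View pics/wrist1.png

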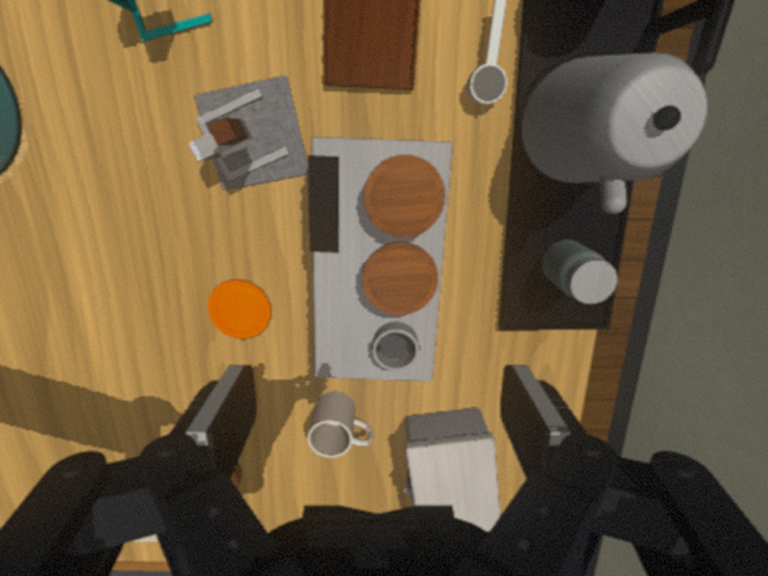

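View pics/scene1.png

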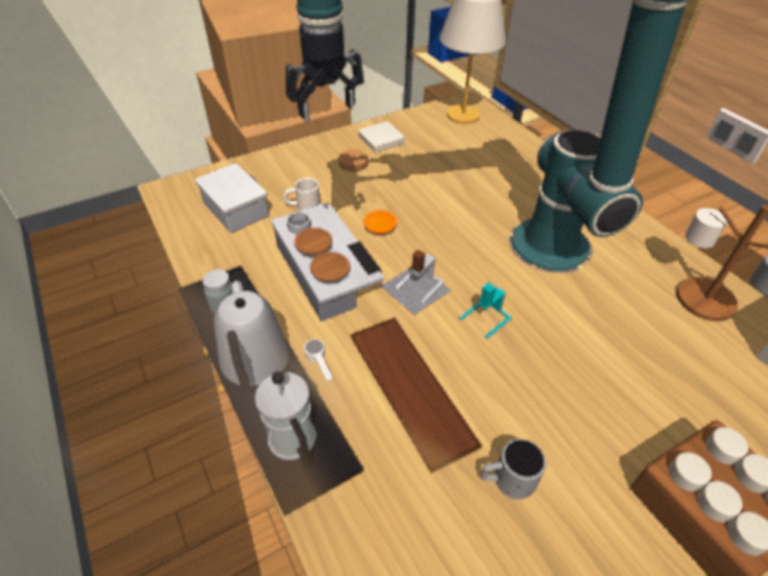

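View pics/side1.png

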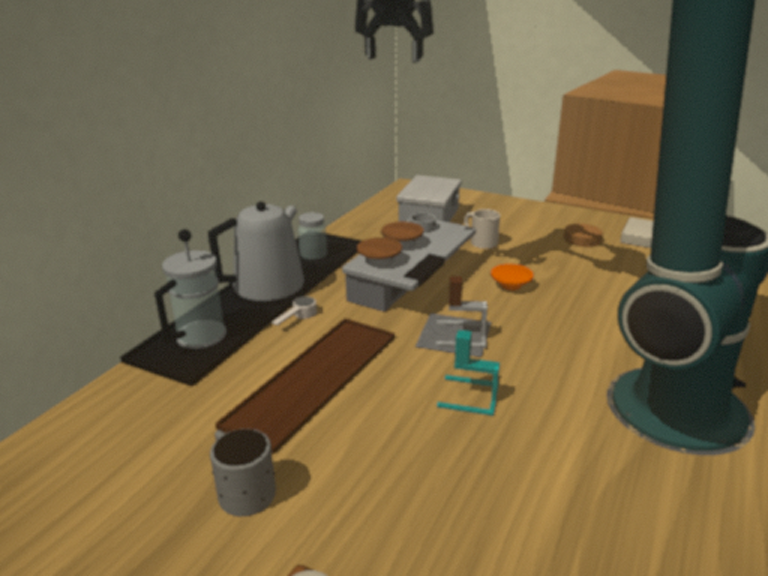

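Wrist view (1.5x): 
- **Bank:** x 312–452, y 138–380. Caps at (404,197) and (399,278), open neck at (396,349), black clip at (323,203).
- **Puller candidates:** the steel one with a wooden post at (228,130) on the felt mat, and a turquoise one at (140,20). The steel and wood one fits.
- **Cap candidates:** two brown caps on the bank, an orange look-alike at (240,309), and a loose disc near (237,475) which is not on the bank.

Next I'll measure.

```bash
cat >> h.py <<'E'
def rect(P):
    (c,s,a)=cv2.minAreaRect((P[:,:2]*1000).astype(np.float32)); return np.array(c)/1000,np.array(s)/1000,a
def comp(m,seed=None):
    k,l,st,ce=cv2.connectedComponentsWithStats(m.astype(np.uint8))
    return sorted([(st[i,4],(l==i)) for i in range(1,k)],key=lambda t:-t[0])
E
python3 - <<'E'
from h import *
im,d,c=load('wrist1');P=cloud(c,d);z=P[...,2];x=P[...,0];y=P[...,1]
hsv=cv2.cvtColor(im,cv2.COLOR_BGR2HSV);H,S,V=[hsv[...,i].astype(int) for i in range(3)]
top=(z>.08)&(z<.14)&(x>.45)&(x<.72)&(y<-.0)&(y>-.4)
print('bank hull',[np.round(t,4) for t in rect(P[top&(x>.5)])])
dk=(abs(z-.09)<.003)&(x>.5)&(x<.72)&(y<0)
a=comp(dk)[0][1]; print('deck',[np.round(t,4) for t in rect(P[a])])
for n,m in comp((z>.112)&(z<.14)&(S>80)&(x>.5)&(x<.75)&(y<0))[:3]:
    if n<100: continue
    cs,_=cv2.findContours(m.astype(np.uint8),0,1); e=cv2.fitEllipse(max(cs,key=len))
    Q=P[m]; (cc,r)=cv2.minEnclosingCircle((Q[:,:2]*1000).astype(np.float32))
    print('cap',n,e[0],onplane(c,e[0][0],e[0][1],.123).round(4),'mec',np.round(cc,1),r,'z',np.percentile(Q[:,2],[5,50,95]).round(4))
m=comp((z>.088)&(z<.10)&(V<60)&(x<.6)&(x>.45)&(y<0))[0][1]; print('clip',[np.round(t,4) for t in rect(P[m])],np.median(z[m]))
m=comp((abs(z-.1)<.05)&(x<.56)&(x>.35)&(y>-.15)&(y<.2)&(S>60))
for n,mm in m[:3]:
    if n>20:print('handle',n,[np.round(t,4) for t in rect(P[mm])],np.percentile(z[mm],[5,50,95]),P[mm].mean(0), hsv[mm].mean(0))
E
```

```text
bank hull [array([ 0.5946, -0.2071]), array([0.3298, 0.1744]), np.float64(88.0111)]
deck [array([ 0.5958, -0.2072]), array([0.3297, 0.1715]), np.float64(88.0986)]
cap 2337 (268.92169189453125, 130.25221252441406) [ 0.6281 -0.105   0.123 ] mec [ 628.  -106.5] 47.77600860595703 z [0.1238 0.1273 0.1303]
cap 1947 (266.0033874511719, 185.26181030273438) [ 0.6247 -0.2067  0.123 ] mec [ 624.6 -208. ] 47.86765670776367 z [0.1237 0.1273 0.1302]
clip [array([ 0.5293, -0.1205]), array([0.1154, 0.034 ]), np.float64(88.2182)] 0.09388076205986318
handle 713 [array([ 0.5288, -0.1057]), array([0.089 , 0.0358]), np.float64(88.1249)] [0.09232136 0.09384968 0.09526874] [ 0.52840048 -0.10714708  0.09383031] [14.71107994 76.57643759 55.46423562]
handle 368 [array([ 0.4253, -0.0337]), array([0.023 , 0.0242]), np.float64(23.0921)] [0.08259215 0.12761221 0.12995739] [ 0.42906286 -0.03382121  0.11720407] [ 12.08423913 132.88315217  84.39945652]
```

```bash
python3 - <<'E'
from h import *
im,d,c=load('wrist1')
cv2.imwrite('pics/crop1.png',cv2.resize(im[40:140,110:310],None,fx=4,fy=4,interpolation=cv2.INTER_CUBIC))
E
```

```text
(no output)
```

View pics/crop1.png

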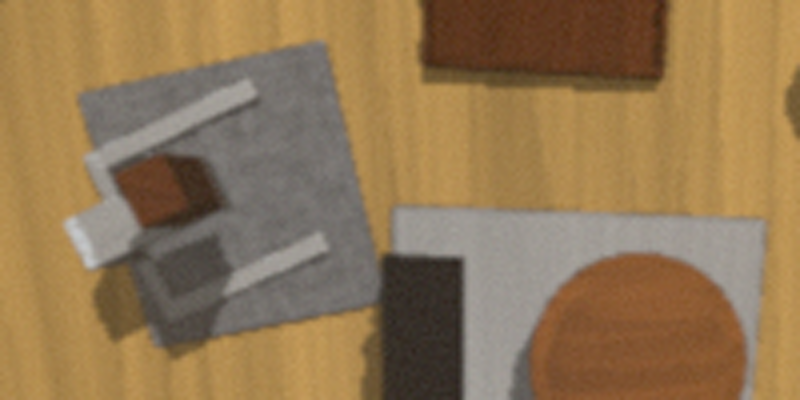

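```bash
python3 - <<'E'
from h import *
im,d,c=load('wrist1');P=cloud(c,d);z=P[...,2];x=P[...,0];y=P[...,1]
hsv=cv2.cvtColor(im,cv2.COLOR_BGR2HSV);H,S,V=[hsv[...,i].astype(int) for i in range(3)]
m=comp((z>.124)&(z<.14)&(x<.5)&(x>.35)&(y>-.12)&(y<.1))[0][1]
print('handle top',[np.round(t,4) for t in rect(P[m])],P[m].mean(0).round(4))
m=(z>-.002)&(z<.013)&(S<60)&(V>50)&(x<.54)&(x>.35)&(y>-.13)&(y<.06)
m=cv2.morphologyEx(m.astype(np.uint8),cv2.MORPH_CLOSE,np.ones((3,3)))
mm=comp(m)[0]; print('mat',mm[0],[np.round(t,4) for t in rect(P[mm[1]])])
# clip
cl=comp((z>.0915)&(z<.098)&(V<90)&(x<.58)&(x>.45)&(y<0))
for n,q in cl[:3]: print('clip',n,[np.round(t,4) for t in rect(P[q])])
for n in('scene1','side1','wrist0'):
    im,d,c=load(n);P=cloud(c,d);z=P[...,2];x=P[...,0];y=P[...,1]
    hsv=cv2.cvtColor(im,cv2.COLOR_BGR2HSV);H,S,V=[hsv[...,i].astype(int) for i in range(3)]
    m=(abs(z-.006)<.02)&(V<115)&(S>120)&(H<15)&(x>.4)&(x<.8)&(y>-.1)&(y<.6)
    for n_,q in comp(m)[:1]: print(n,n_,[np.round(t,4) for t in rect(P[q])],np.median(P[q],0).round(4))
E
```

```text
handle top [array([ 0.425 , -0.0339]), array([0.024, 0.024]), np.float64(22.1736)] [ 0.4253 -0.0339  0.1286]
mat 3521 [array([ 0.4264, -0.0379]), array([0.1259, 0.125 ]), np.float64(12.8625)]
clip 1281 [array([ 0.5293, -0.1209]), array([0.1183, 0.0377]), np.float64(88.2614)]
scene1 1636 [array([0.5941, 0.2123]), array([0.3793, 0.1177]), np.float64(87.2552)] [0.5661 0.2391 0.0058]
side1 3505 [array([0.5926, 0.2126]), array([0.3839, 0.1217]), np.float64(87.2927)] [0.5939 0.2361 0.0042]
wrist0 12532 [array([0.5892, 0.0995]), array([0.159 , 0.1185]), np.float64(87.1813)] [0.5834 0.111  0.004 ]
```

```bash
cat >> h.py <<'E'
R0=np.array([[0,1,0],[0,0,-1],[-1,0,0]],float)
assert abs(np.linalg.det(R0)-1)<1e-9
def Q(yaw): return (R.from_euler('z',yaw,degrees=True)*R.from_matrix(R0)).as_quat()
GRIP=0.011
def st(): 
    s=bot.read_state(); print('t%.1f pos %s F %s gap %.4f'%(s['t'],s['position'].round(4),s['ft_force'].round(1),s['finger_gap'])); return s
E
python3 - <<'E'
from h import *
bot.goto([.425,-.034,.26],Q(22.5)); st()
im,d,c=snap('wrist','w2',scale=1.5);P=cloud(c,d);z=P[...,2];x=P[...,0];y=P[...,1]
m=comp((z>.122)&(z<.135)&(x<.5)&(x>.35)&(y>-.12)&(y<.1))
for n,q in m[:2]: print('handle top',n,[np.round(t,4) for t in rect(P[q])],P[q].mean(0).round(4))
im,d,c=load('wrist1')
u=np.array([80,325,378,160])/4+110; v=np.array([95,42,300,345])/4+40
C=onplane(c,u,v,.004);print(C.round(4),C.mean(0).round(4))
E
```

```text
t2.6 pos [ 0.4264 -0.0342  0.2614] F [ 0.6 -0.9  0.7] gap 0.0854
handle top 596 [array([ 0.4243, -0.0343]), array([0.0237, 0.0247]), np.float64(22.7369)] [ 0.4239 -0.033   0.1285]
[[ 0.3515  0.0114  0.004 ]
 [ 0.4769  0.0356  0.004 ]
 [ 0.4967 -0.0892  0.004 ]
 [ 0.3778 -0.113   0.004 ]] [ 0.4258 -0.0388  0.004 ]
```

View pics/w2.png

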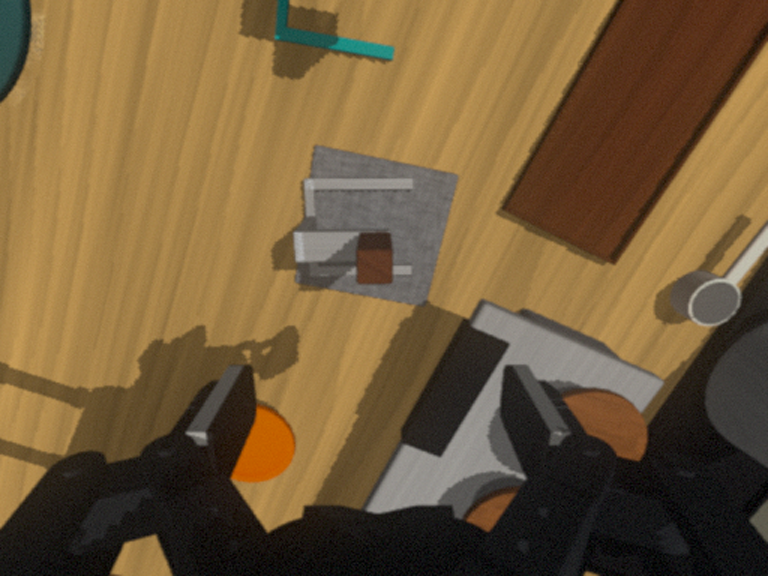

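The wooden post is at (375,260), with its arm and prongs parallel to the jaw axis, so yaw 22.5° fits. It's the steel and wood puller on the felt mat, so I'll grasp it.

```bash
python3 - <<'E'
from h import *
bot.line_to([.4246,-.0341,.091],speed=.12,rot=Q(22.5)); st()
bot.close_gripper(); st()
bot.line_to([.4246,-.0341,.15],speed=.1); st(); bot.sleep(.3); st()
im,d,c=snap('wrist','w3',scale=1.5)
snap('side','s3',crop=(220,120,400,300),scale=3)
E
```

```text
t4.2 pos [ 0.4253 -0.0342  0.0918] F [-0.8  0.2  0.9] gap 0.0853
t4.8 pos [ 0.4246 -0.0342  0.0912] F [-1.3 -0.3  3.2] gap 0.0233
t5.6 pos [ 0.424  -0.034   0.1494] F [ 0.4  1.  -2.5] gap 0.0234
t5.9 pos [ 0.4242 -0.034   0.1494] F [-0.1  0.1 -2.2] gap 0.0235
```

View pics/w3.png

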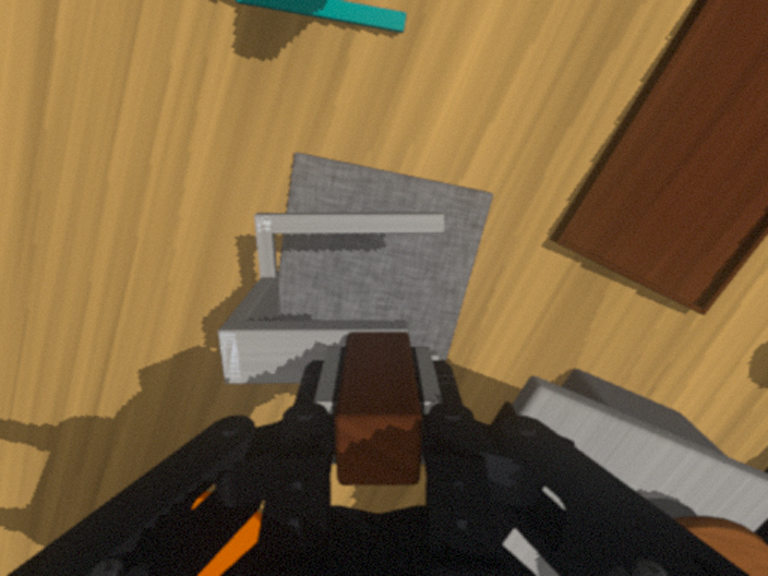

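View pics/s3.png

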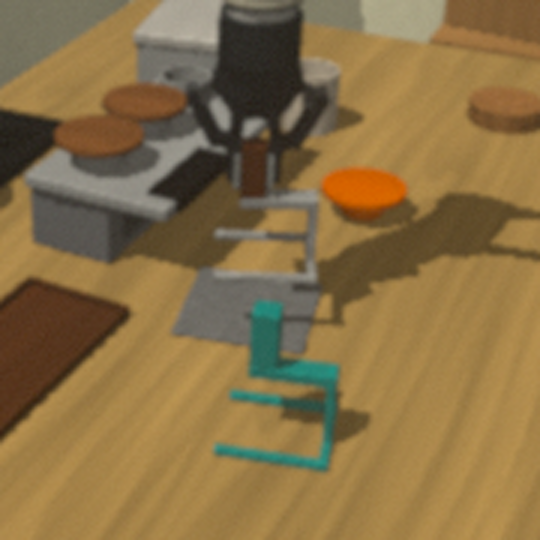

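```bash
cat >> h.py <<'E'
def hold(name=None):
    s=bot.read_state(); c=bot.get_calibration('wrist'); im,d=bot.capture('wrist')
    if name: cv2.imwrite(f'pics/{name}.png',cv2.resize(im,None,fx=1.5,fy=1.5))
    P=cloud(c,d); Rt=R.from_quat(s['orientation']).as_matrix(); L=(P-s['position'])@Rt  # tool frame
    # puller: x=tool y, z=-tool x, y = z cross x = (-tx) x ty = -tz
    X=L[...,1];Y=-L[...,2];Z=-(L[...,0]-.081)
    m=(abs(Z)<.02)&(abs(Y-.04)<.02)&(X>-.075)&(X<.06)
    cc=comp(m); 
    if not cc or cc[0][0]<30: print('no prong'); return im,X,Y,Z
    m=cc[0][1]; k=m&(X>-.045)&(X<.028)
    pz=np.polyfit(X[k],Z[k],1); py=np.polyfit(X[k],Y[k],1)
    print('prong n%d tip x %.4f y %.4f (slope %.3f) z %.4f (slope %.3f)'%(m.sum(),np.percentile(X[m],99.5),Y[k].mean(),py[0],np.median(Z[k]),pz[0]))
    return im,X,Y,Z
E
python3 - <<'E'
from h import *
hold(); hold(); s=st(); print(R.from_matrix(R.from_quat(s['orientation']).as_matrix()@R0.T).as_euler('zyx',degrees=True))
E
```

```text
prong n1958 tip x 0.0332 y 0.0404 (slope 0.011) z -0.0004 (slope -0.003)
prong n1962 tip x 0.0332 y 0.0404 (slope 0.011) z -0.0004 (slope -0.004)
t6.1 pos [ 0.4245 -0.0341  0.1498] F [ 0.1  0.6 -2.3] gap 0.0233
[2.25012673e+01 1.56983548e-02 2.25902894e-03]
```

```bash
cat >> h.py <<'E'
BY=-1.9; B=np.array([.596,-.2072])
ex=np.array([np.cos(np.radians(BY)),np.sin(np.radians(BY))]); ey=np.array([-ex[1],ex[0]])
def bk(x,y): return B+x*ex+y*ey
TY=-2.75; T=np.array([.593,.2125])
tx=np.array([np.cos(np.radians(TY)),np.sin(np.radians(TY))]); ty=np.array([-tx[1],tx[0]])
def tr(x,y): return T+x*tx+y*ty
FZ=.081
def tcp(xy,z): return [xy[0],xy[1],z+FZ]
def fork(xy,z,yaw=None,speed=.12):
    bot.line_to(tcp(xy,z),speed=speed,rot=None if yaw is None else Q(yaw))
E
python3 - <<'E'
from h import *
im,d,c=load('wrist1')
print('orange',onplane(c,160.,206.,.035)); P=cloud(c,d); print(P[206,160])
print(bk(-.059,.084), bk(-.155,.084))
fork(bk(-.150,.084),.075,BY); fork(bk(-.150,.084),.050); st(); bot.sleep(.2)
hold('w4'); snap('side','s4',crop=(200,120,400,270),scale=4)
E
```

```text
orange [ 0.39118791 -0.28607008  0.035     ]
[ 0.39239951 -0.2846263   0.03843994]
[ 0.53981747 -0.12129003] [ 0.44387025 -0.11810713]
t7.3 pos [ 0.4478 -0.1175  0.1302] F [ 0.2  0.  -2.9] gap 0.0232
prong n1968 tip x 0.0331 y 0.0406 (slope 0.011) z -0.0004 (slope -0.005)
```

View pics/w4.png

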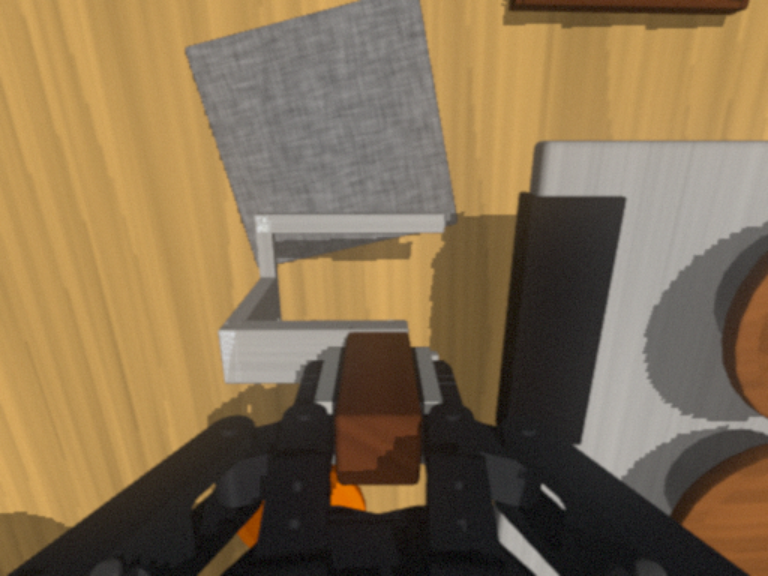

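View pics/s4.png

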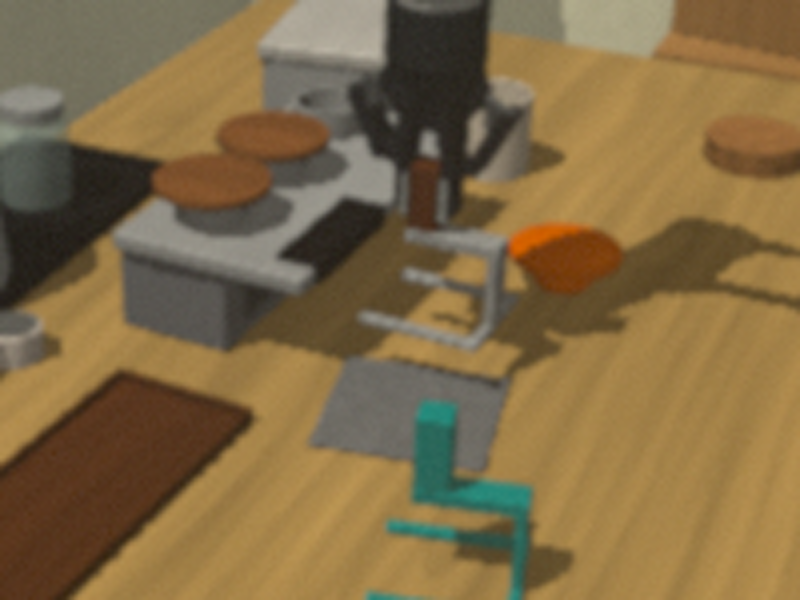

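```bash
python3 - <<'E'
from h import *
p=bk(-.059,.084)
fork(p,.050,speed=.06); st()
for z in (.058,.060,.062,.064,.066,.068,.069,.070,.071,.072,.073):
    fork(p,z,speed=.02); s=st()
    if s['ft_force'][2]<-22: break
bot.sleep(.3); st()
E
```

```text
t9.3 pos [ 0.5394 -0.1213  0.131 ] F [-0.1 -0.2 -1.7] gap 0.0235
t9.8 pos [ 0.5399 -0.1213  0.1393] F [ 0.   0.1 -2.5] gap 0.0232
t10.1 pos [ 0.5399 -0.1213  0.1411] F [-0.6  0.7 -2.4] gap 0.0234
t10.3 pos [ 0.54   -0.1213  0.1432] F [ 0.5 -1.6 -1.9] gap 0.0233
t10.6 pos [ 0.5396 -0.1213  0.1449] F [-0.5  0.1 -2.6] gap 0.0238
t10.8 pos [ 0.5395 -0.1212  0.1467] F [-0.1 -0.4 -5.5] gap 0.0233
t11.1 pos [ 0.5396 -0.1212  0.1489] F [-1.  -0.1 -5.7] gap 0.0234
t11.3 pos [ 0.5396 -0.1212  0.1499] F [-0.8  0.1 -6. ] gap 0.0235
t11.6 pos [ 0.5395 -0.1212  0.1503] F [  1.   -0.1 -11.7] gap 0.0233
t11.8 pos [ 0.5394 -0.1212  0.1504] F [  4.6  -1.  -21.1] gap 0.0236
t12.1 pos [ 0.5392 -0.1212  0.1505] F [  6.3  -2.9 -28.1] gap 0.0231
t12.4 pos [ 0.5392 -0.1211  0.1505] F [  6.2  -1.5 -28.4] gap 0.0233
```

The plate moved under about 4 N for 6 mm, then met a hard stop at about 28 N, so it's fully home. I'll back out and check the hold.

```bash
python3 - <<'E'
from h import *
p=bk(-.059,.084)
fork(p,.050,speed=.04); fork(bk(-.150,.084),.050,speed=.1); bot.sleep(.2); st(); hold()
fork(bk(-.150,.084),.13); 
bot.sleep(.2); hold('w5'); snap('scene','c5',crop=(160,100,320,220),scale=5)
im,d,c=load('c5')
P=cloud(c,d);z=P[...,2];x=P[...,0];y=P[...,1]
S=cv2.cvtColor(im,cv2.COLOR_BGR2HSV)[...,1]
for n,m in comp((z>.114)&(z<.14)&(S>100)&(x>.56)&(x<.72)&(y<0)&(y>-.3))[:3]:
    if n<50: continue
    cs,_=cv2.findContours(m.astype(np.uint8),0,1); e=cv2.fitEllipse(max(cs,key=len))
    print('cap',n,onplane(c,e[0][0],e[0][1],.123).round(4))
E
```

```text
t14.3 pos [ 0.4494 -0.1183  0.131 ] F [-0.1  0.4 -1.9] gap 0.0231
prong n1968 tip x 0.0331 y 0.0406 (slope 0.011) z -0.0004 (slope -0.005)
prong n1968 tip x 0.0331 y 0.0406 (slope 0.012) z -0.0004 (slope -0.004)
cap 726 [ 0.6274 -0.1502  0.123 ]
```

View pics/c5.png

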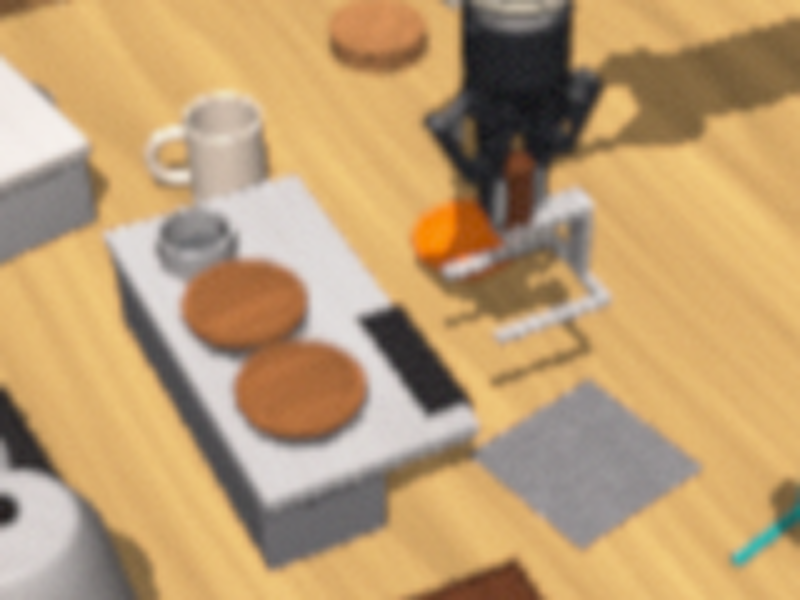

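```bash
cat >> h.py <<'E'
def pull(yc):
    a=bk(-.100,yc); fork(a,.13,BY); fork(a,.107); bot.sleep(.2); hold()
    fork(bk(-.03,yc),.107,speed=.06); s=st()
    fork(bk(.028,yc),.107,speed=.04); s=st()
    if np.hypot(*s['ft_force'][:2])>6: print('SIDE FORCE'); return
    z=.110
    while z<.146:
        fork(bk(.028,yc),z,speed=.03); s=bot.read_state(); print('%.3f:%.1f,%.1f,%.1f'%(z,*s['ft_force']),end=' '); z+=.003
    fork(bk(.028,yc),.17,speed=.05); bot.sleep(.3); st()
E
python3 - <<'E'
from h import *
pull(.102)
hold('w6'); snap('side','s6',crop=(180,80,380,230),scale=4)
E
```

```text
prong n4370 tip x 0.0597 y 0.0401 (slope -0.001) z -0.0009 (slope -0.204)
t18.0 pos [ 0.569  -0.1043  0.1879] F [ 1.1  0.6 -2.7] gap 0.0231
t19.6 pos [ 0.6272 -0.1062  0.188 ] F [-0.2 -0.7 -1.8] gap 0.0233
0.110:-0.4,-0.4,-3.4 0.113:0.0,0.3,-2.6 0.116:0.4,0.0,-3.2 0.119:-0.9,0.2,-3.9 0.122:0.0,0.9,-4.4 0.125:-0.1,-0.7,-6.3 0.128:-0.9,-0.3,-3.9 0.131:0.2,-0.6,-2.6 0.134:0.1,-0.1,-3.1 0.137:-0.5,0.5,-3.3 0.140:0.6,0.2,-3.5 0.143:0.6,0.8,-4.3 t23.6 pos [ 0.6271 -0.1061  0.2505] F [ 0.2  0.  -4.1] gap 0.0234
prong n4405 tip x 0.0407 y 0.0339 (slope 0.001) z 0.0082 (slope 0.071)
```

View pics/w6.png

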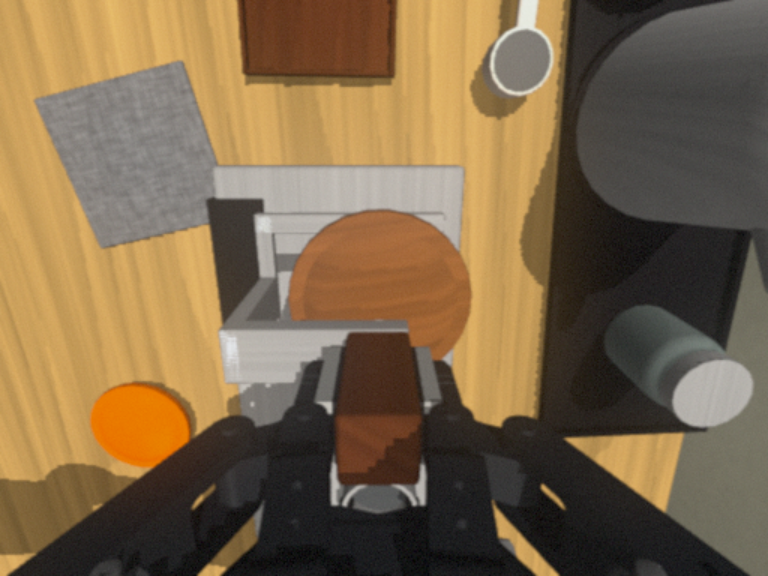

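View pics/s6.png

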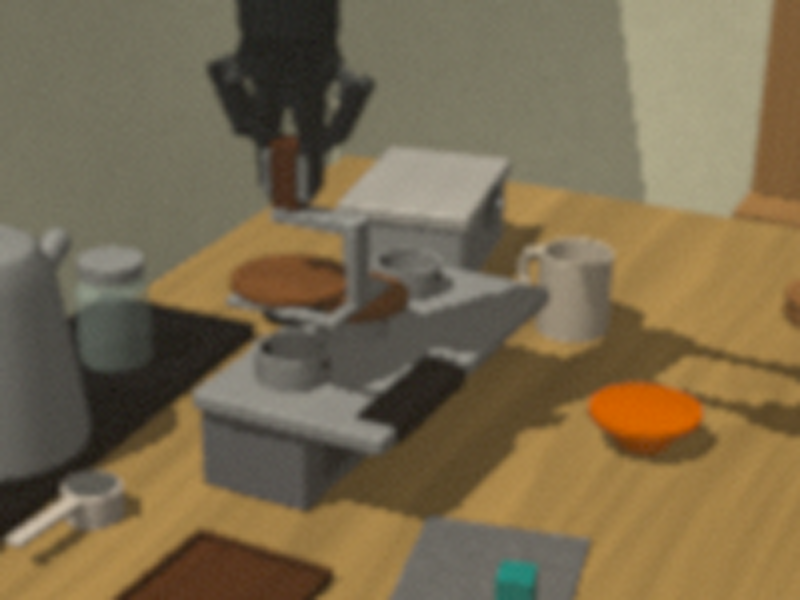

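The cap sits flat on the fork and its neck is empty. I'll carry it slowly to the tray.

```bash
cat >> h.py <<'E'
def capin():
    im,X,Y,Z=hold()
    S=cv2.cvtColor(im,cv2.COLOR_BGR2HSV)[...,1]
    m=comp((Z>.0)&(Z<.02)&(S>100)&(abs(X)<.07)&(abs(Y)<.06))[0][1]; q=np.stack([X[m],Y[m]],-1)
    (cc,r)=cv2.minEnclosingCircle((q*1000).astype(np.float32)); print('cap in fork',np.round(cc,1),'r',round(r,1),'z max',np.percentile(Z[m],98).round(4))
    return cc
def place(yl):
    s=bot.read_state(); p=np.array(s['position'][:2])
    via=tr(0,yl); fork(via,.15,TY,speed=.10); bot.sleep(.3); st(); capin()
    z=.15
    fork(via,.05,speed=.06); bot.sleep(.2); st()
    for z in (.042,.038,.035,.033,.031,.029,.027,.025):
        fork(via,z,speed=.03); s=bot.read_state(); print('%.3f:%.1f'%(z,s['ft_force'][2]),end=' ')
E
python3 - <<'E'
from h import *
capin()
place(.06); 
bot.sleep(.2); st()
snap('wrist','w7',scale=1.5);snap('side','s7',crop=(120,150,320,300),scale=4)
E
```

```text
prong n4417 tip x 0.0407 y 0.0339 (slope -0.000) z 0.0082 (slope 0.071)
cap in fork [1.3 0.8] r 47.5 z max 0.0131
t28.0 pos [0.5959 0.2724 0.231 ] F [ 0.  -0.3 -3.7] gap 0.0234
prong n4405 tip x 0.0407 y 0.0339 (slope -0.000) z 0.0082 (slope 0.072)
cap in fork [1.2 0.6] r 47.8 z max 0.013
t30.1 pos [0.596  0.2725 0.1313] F [ 0.9 -0.8 -3.2] gap 0.0235
0.042:-4.1 0.038:-3.3 0.035:-3.6 0.033:-4.5 0.031:-4.1 0.029:-2.8 0.027:-2.1 0.025:-2.7 t32.5 pos [0.5959 0.2725 0.106 ] F [ 0.5 -0.2 -3. ] gap 0.0231
```

View pics/w7.png

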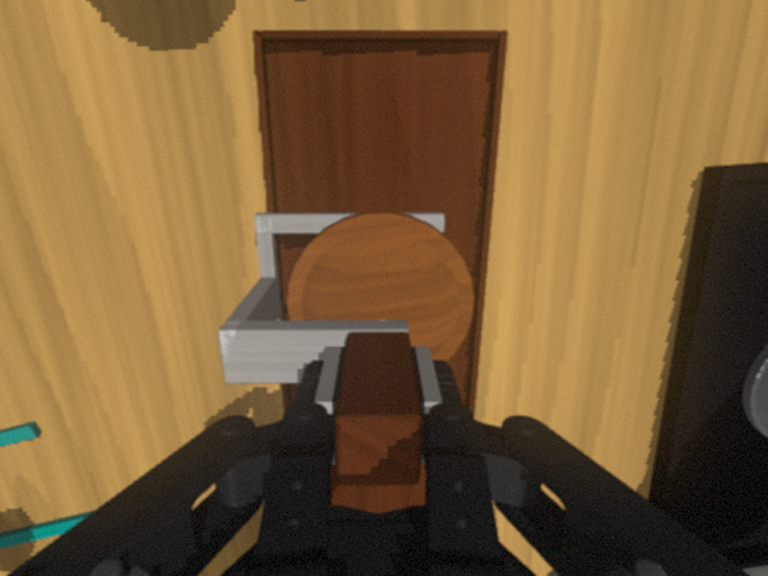

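View pics/s7.png

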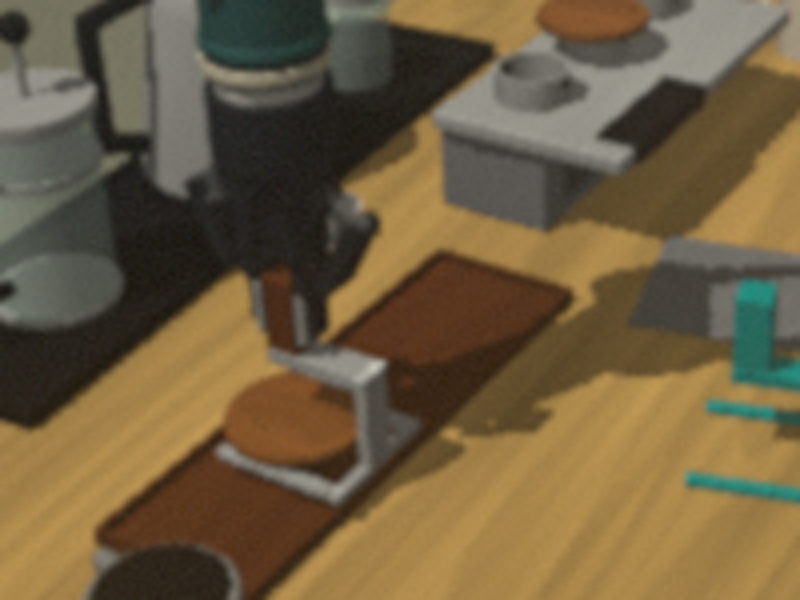

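```bash
python3 - <<'E'
from h import *
for n in('scene1','side1'):
    im,d,c=load(n);P=cloud(c,d);hsv=cv2.cvtColor(im,cv2.COLOR_BGR2HSV)
    m=(hsv[...,0]>80)&(hsv[...,0]<95)&(hsv[...,1]>120)&(P[...,0]>.2)&(P[...,2]<.2)&(P[...,2]>0)
    q=comp(m)[0][1]; print(P[q].min(0),P[q].max(0))
E
```

```text
[0.279074   0.0895887  0.00321798] [0.37040451 0.18508639 0.12947167]
[0.27952727 0.11779428 0.02426429] [0.35095122 0.15260624 0.12754972]
```

Turquoise look-alike: x < 0.37, y < 0.185, so it's clear of the withdrawal path.

```bash
python3 - <<'E'
from h import *
fork(tr(-.10,.06),.025,speed=.06); st(); fork(tr(-.10,.06),.14); bot.sleep(.2); hold()
for n in('side','scene'):
    snap(n,n+'8')
im,d,c=load('side8'); cv2.imwrite('pics/s8.png',cv2.resize(im[130:330,100:366],None,fx=3,fy=3))
for nm in('side8','scene8'):
    im,d,c=load(nm);P=cloud(c,d);z=P[...,2];x=P[...,0];y=P[...,1];S=cv2.cvtColor(im,cv2.COLOR_BGR2HSV)[...,1]
    for n,m in comp((z>.025)&(z<.06)&(S>100)&(x>.5)&(x<.7)&(y>0)&(y<.42))[:1]:
        cs,_=cv2.findContours(m.astype(np.uint8),0,1); e=cv2.fitEllipse(max(cs,key=len)); print(nm,n,onplane(c,*e[0],.037),P[m][:,2].max())
    for n,m in comp((z>.11)&(z<.14)&(S>100)&(x>.56)&(x<.7)&(y>-.35)&(y<-.03))[:1]:
        cs,_=cv2.findContours(m.astype(np.uint8),0,1); e=cv2.fitEllipse(max(cs,key=len)); print(nm,'bank cap',n,onplane(c,*e[0],.123),P[m][:,2].max())
print(tr(0,.06),bk(.028,0))
E
```

```text
t34.4 pos [0.4964 0.2772 0.106 ] F [-0.4  0.4 -3.1] gap 0.0233
prong n1965 tip x 0.0332 y 0.0406 (slope 0.011) z -0.0005 (slope -0.004)
side8 719 [0.59495755 0.27780841 0.037     ] 0.0455054183696838
side8 bank cap 292 [ 0.62395618 -0.20192726  0.123     ] 0.1329139019484188
scene8 656 [0.596993   0.27358823 0.037     ] 0.04891019516539197
scene8 bank cap 337 [ 0.62558181 -0.20717692  0.123     ] 0.13599563307654228
[0.59587869 0.2724309 ] [ 0.62398461 -0.20812834]
```

View pics/s8.png

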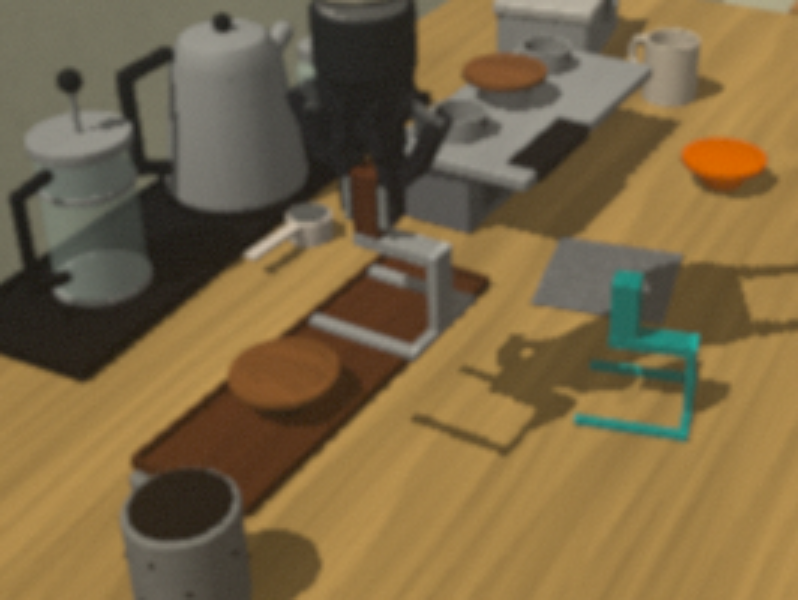

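First cap stands level in the tray at (284,370). Now the second cap.

```bash
python3 - <<'E'
from h import *
pull(0.0)
capin(); snap('side','s9',crop=(180,80,380,230),scale=4)
E
```

```text
prong n4369 tip x 0.0596 y 0.0412 (slope 0.026) z -0.0010 (slope -0.185)
t41.9 pos [ 0.5656 -0.2062  0.188 ] F [-0.2  0.6 -2.2] gap 0.0236
t43.5 pos [ 0.6238 -0.2081  0.188 ] F [ 0.3  0.  -2. ] gap 0.0232
0.110:-0.1,0.8,-2.1 0.113:-0.3,-0.6,-2.6 0.116:-0.3,0.4,-3.4 0.119:-0.1,-0.8,-4.2 0.122:-0.7,0.8,-4.3 0.125:-0.2,1.4,-6.1 0.128:-0.6,1.4,-4.7 0.131:-0.0,0.3,-2.2 0.134:-0.4,-0.1,-1.7 0.137:-0.5,0.1,-2.7 0.140:0.7,0.0,-3.3 0.143:-0.5,-1.0,-3.6 t47.5 pos [ 0.6238 -0.208   0.2505] F [-0.2 -0.4 -3.4] gap 0.0233
prong n4396 tip x 0.0407 y 0.0339 (slope -0.001) z 0.0082 (slope 0.071)
cap in fork [1.5 0.5] r 47.5 z max 0.0131
```

View pics/s9.png

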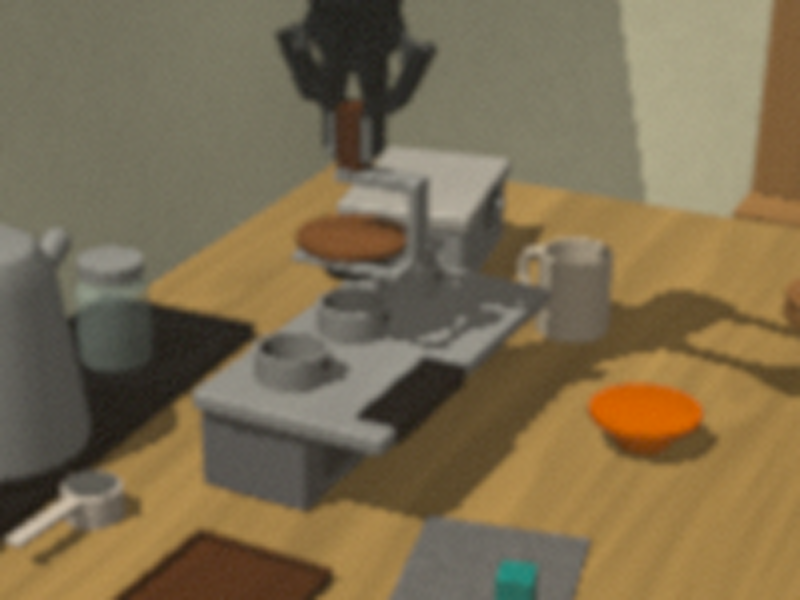

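Second cap is on the fork and both pulled necks are empty. Before lowering, I'll check that the first cap hasn't been moved.

```bash
python3 - <<'E'
from h import *
yl=-.06; via=tr(0,yl); fork(via,.15,TY,speed=.10); bot.sleep(.3); st(); capin()
for nm in('side','scene'):
    im,d,c=snap(nm,nm+'10');P=cloud(c,d);z=P[...,2];x=P[...,0];y=P[...,1];S=cv2.cvtColor(im,cv2.COLOR_BGR2HSV)[...,1]
    for n,m in comp((z>.025)&(z<.06)&(S>100)&(x>.45)&(x<.75)&(y>-.05)&(y<.45))[:2]:
        cs,_=cv2.findContours(m.astype(np.uint8),0,1); 
        if len(max(cs,key=len))<6: continue
        e=cv2.fitEllipse(max(cs,key=len)); print(nm,n,onplane(c,*e[0],.037),P[m][:,2].max())
E
```

```text
t51.7 pos [0.5901 0.1525 0.231 ] F [-0.4  0.2 -4.2] gap 0.0232
prong n4392 tip x 0.0407 y 0.0339 (slope -0.003) z 0.0082 (slope 0.073)
cap in fork [1.1 0.4] r 47.7 z max 0.0131
side 720 [0.59503006 0.27777878 0.037     ] 0.04499143650546067
scene 653 [0.596993   0.27358823 0.037     ] 0.04980929914667953
```

```bash
python3 - <<'E'
from h import *
place(-.06); bot.sleep(.2); st()
fork(tr(-.10,-.06),.025,speed=.06); st(); fork(tr(-.10,-.06),.14); bot.sleep(.2); hold('w11')
im,d,c=snap('side','side11'); cv2.imwrite('pics/s11.png',cv2.resize(im[130:330,100:366],None,fx=3,fy=3))
print(tr(0,-.06),tr(0,.06))
for nm in('side','scene'):
    im,d,c=snap(nm,nm+'11');P=cloud(c,d);z=P[...,2];x=P[...,0];y=P[...,1];S=cv2.cvtColor(im,cv2.COLOR_BGR2HSV)[...,1]
    for n,m in comp((z>.025)&(z<.06)&(S>100)&(x>.45)&(x<.75)&(y>-.05)&(y<.45))[:2]:
        cs,_=cv2.findContours(m.astype(np.uint8),0,1); 
        if len(max(cs,key=len))<6: continue
        e=cv2.fitEllipse(max(cs,key=len)); print(nm,n,onplane(c,*e[0],.037),P[m][:,2].max())
E
```

```text
t52.4 pos [0.5901 0.1526 0.231 ] F [ 0.3 -0.3 -3.6] gap 0.0233
prong n4403 tip x 0.0407 y 0.0339 (slope -0.002) z 0.0082 (slope 0.071)
cap in fork [1.2 0.4] r 47.8 z max 0.013
t54.4 pos [0.5903 0.1526 0.1313] F [-0.9 -0.9 -3.4] gap 0.0233
0.042:-3.4 0.038:-4.1 0.035:-3.2 0.033:-3.9 0.031:-4.5 0.029:-3.0 0.027:-3.2 0.025:-2.6 t56.8 pos [0.5902 0.1526 0.106 ] F [-0.1  0.4 -2.1] gap 0.0233
t58.6 pos [0.4906 0.1574 0.1061] F [ 0.1  0.5 -1.7] gap 0.0234
prong n1962 tip x 0.0331 y 0.0406 (slope 0.012) z -0.0004 (slope -0.004)
[0.59012131 0.1525691 ] [0.59587869 0.2724309 ]
side 723 [0.59493585 0.27774158 0.037     ] 0.04564462267082958
side 578 [0.58930656 0.1583794  0.037     ] 0.045810704088745546
scene 657 [0.596993   0.27358823 0.037     ] 0.048762065480551176
scene 549 [0.59117734 0.15324876 0.037     ] 0.04878994699251604
```

View pics/s11.png

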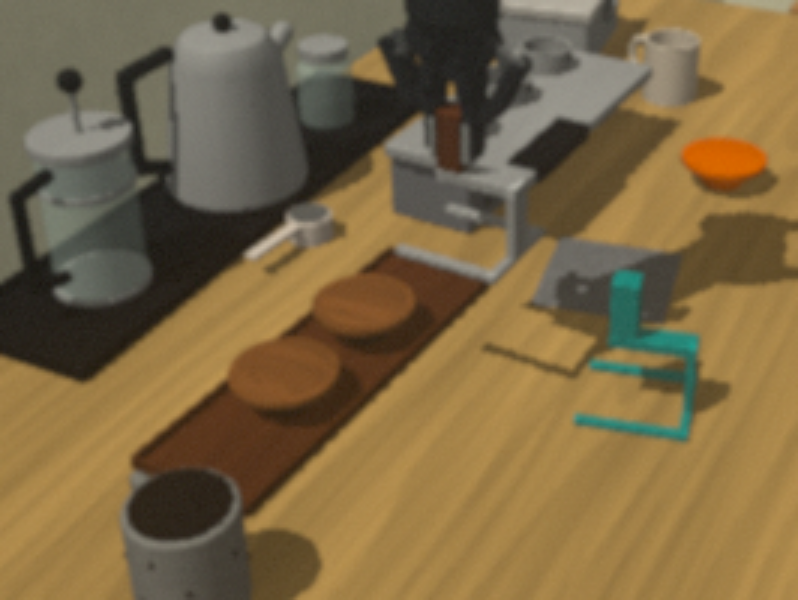

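View pics/w11.png

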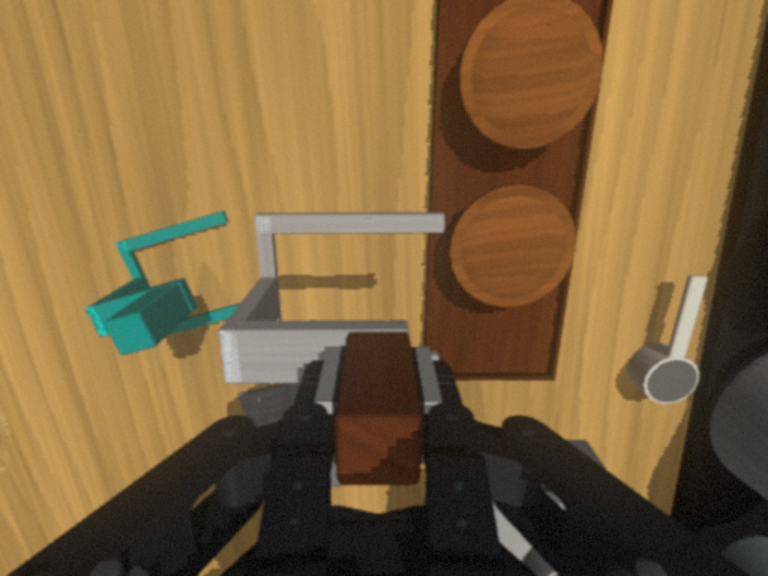

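Both caps stand level in the tray, at (284,370) and (364,306). Now the puller goes back to the mat.

```bash
python3 - <<'E'
from h import *
M=np.array([.4262,-.038])
fork(M,.14,15,speed=.12); bot.sleep(.2); hold()
fork(M,.03,speed=.1); bot.sleep(.2); st()
for z in (.018,.014,.012,.011,.0105,.010,.0095,.009):
    fork(M,z,speed=.02); f=bot.read_state()['ft_force'][2]; print(z,round(f,1),end=' | ')
    if f>2: break
st(); bot.ungrasp(); bot.sleep(.3); st()
p=bot.read_state()['position']; bot.line_to([p[0],p[1],.26],speed=.12); bot.sleep(.3)
snap('wrist','w12',scale=1.5); im,d,c=load('w12');P=cloud(c,d);z=P[...,2];x=P[...,0];y=P[...,1]
m=comp((z>.118)&(z<.14)&(x<.5)&(x>.35)&(y>-.12)&(y<.1))
for n,q in m[:1]: print('handle top',n,[np.round(t,4) for t in rect(P[q])],P[q].mean(0).round(4))
E
```

```text
prong n1963 tip x 0.0332 y 0.0404 (slope 0.012) z -0.0004 (slope -0.003)
t63.7 pos [ 0.4267 -0.0381  0.1117] F [-1.   0.1 -1.8] gap 0.0236
0.018 -3.0 | 0.014 -3.1 | 0.012 -3.3 | 0.011 -2.7 | 0.0105 -3.1 | 0.01 0.2 | 0.0095 5.2 | t66.1 pos [ 0.4263 -0.038   0.0912] F [-2.9  0.5  5.2] gap 0.0232
t67.0 pos [ 0.4262 -0.038   0.0905] F [0.4 0.4 0. ] gap 0.0853
handle top 636 [array([ 0.4265, -0.0373]), array([0.0236, 0.0235]), np.float64(14.8447)] [ 0.4262 -0.0363  0.1281]
```

View pics/w12.png

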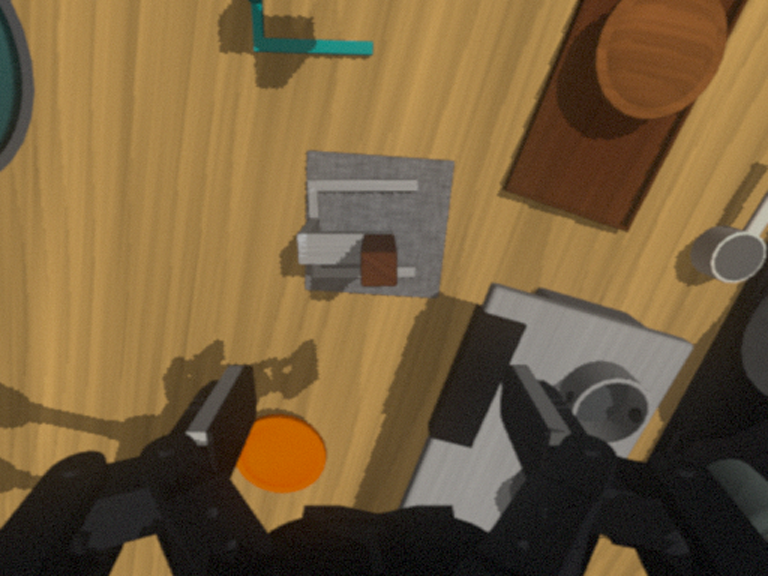

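The puller stands upright on the mat. Final check: retreat, wait, and compare everything with the start.

```bash
python3 - <<'E'
from h import *
im,d,c=load('w12'); C=onplane(c,np.array([307,453,440,306])/1.5,np.array([151,160,297,290])/1.5,.004); print('mat centre',C.mean(0))
bot.goto([.55,-.05,.42],Q(0)); bot.sleep(3)
snap('scene','scene13',scale=1.5); 
snap('wrist','w13',scale=1.5); im,d,c=load('w13');P=cloud(c,d);z=P[...,2];x=P[...,0];y=P[...,1]
for n,q in comp((z>.118)&(z<.14)&(x<.5)&(x>.35)&(y>-.12)&(y<.1))[:1]: print('handle top',n,[np.round(t,4) for t in rect(P[q])],P[q].mean(0).round(4))
for nm in('side','scene'):
    im,d,c=snap(nm,nm+'13',scale=1.5);P=cloud(c,d);z=P[...,2];x=P[...,0];y=P[...,1];S=cv2.cvtColor(im,cv2.COLOR_BGR2HSV)[...,1]
    for n,m in comp((z>.025)&(z<.06)&(S>100)&(x>.45)&(x<.75)&(y>-.05)&(y<.45))[:2]:
        cs,_=cv2.findContours(m.astype(np.uint8),0,1); 
        if len(max(cs,key=len))<6: continue
        e=cv2.fitEllipse(max(cs,key=len)); print(nm,n,onplane(c,*e[0],.037))
st()
E
```

```text
mat centre [ 0.42524944 -0.03792942  0.004     ]
handle top 286 [array([ 0.4266, -0.0377]), array([0.0247, 0.024 ]), np.float64(15.9177)] [ 0.4279 -0.0369  0.1281]
side 722 [0.59500934 0.27772121 0.037     ]
side 582 [0.58924061 0.15836817 0.037     ]
scene 655 [0.596993   0.27358823 0.037     ]
scene 547 [0.59117734 0.15324876 0.037     ]
t72.9 pos [ 0.55 -0.05  0.42] F [ 0.7 -0.2 -0.2] gap 0.0854
```

View pics/scene13.png

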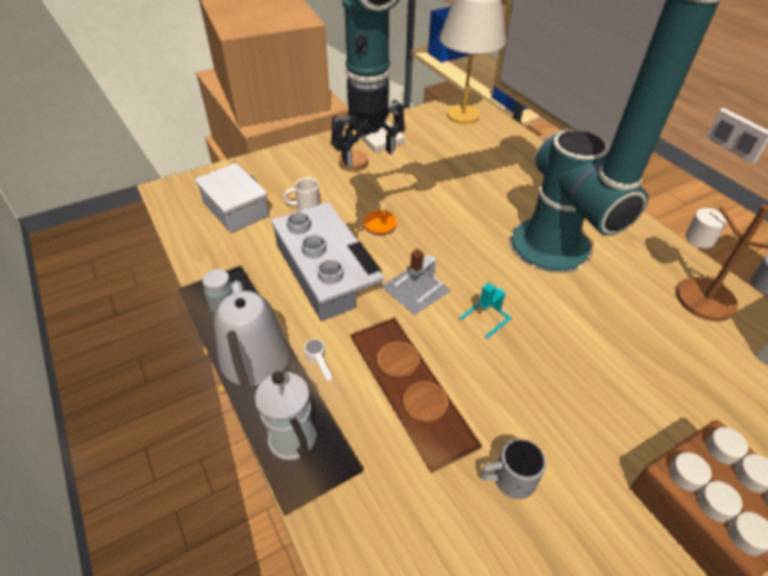

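View pics/w13.png

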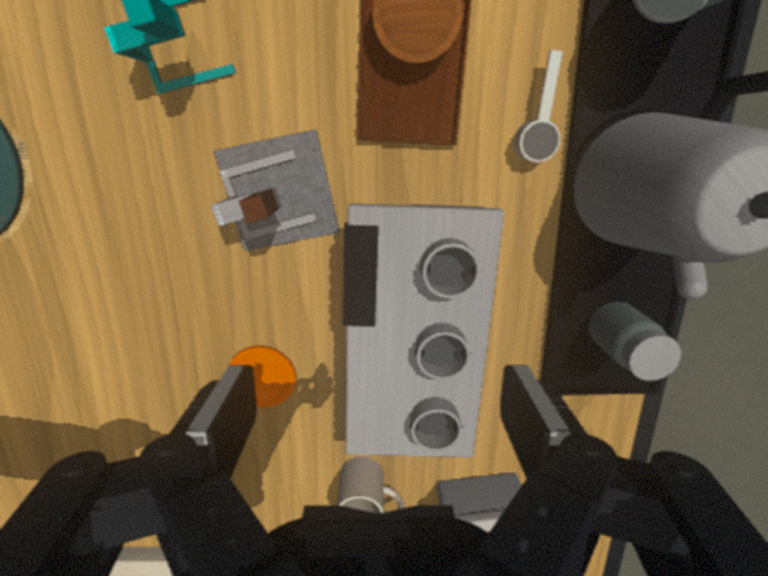

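All three necks are open, two caps stand in the tray at (398,358) and (426,402), the puller stands on the mat at (418,275), and the bystanders are where they were. I'll hand in.

```bash
python3 - <<'E'
from h import *
print(bot.finish_job())
E
```

```text
the job is handed in; nothing more can be done
None
```

The job is done and handed in at about 73 s of the 210 s allowed; the system reports no verdict.

- **Vacuum plate:** I pressed it first, using the puller's fork. It moved about 6 mm against about 4 N, then met a hard stop at about 28 N, so it is fully home.
- **Caps:** two were on the bank; the third neck was already open. I pulled both straight up with the fork and stood them level on the tray floor, 120 mm apart centre to centre. They had not moved at the final check.
- **Puller:** it stands upright with its handle axis within 2 mm of the mat's measured centre.
- **Everything else:** the mugs, scoop, orange cap, turquoise look-alike and loose wooden disc looked untouched in the last pictures.

The side and scene cameras disagreed by about 4 to 5 mm in y on the caps' positions, which is well within the tray. No other check failed. I noticed no knock and no loss of grip during the run.

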